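Tip the sugar lumps from the scoop into the empty saucer

ROBOT

A 7-joint arm with a two-finger parallel gripper is mounted at the origin on a cart in front of the work surface, level with it; the furniture and walls round the work are solid. World frame = base frame: x ahead of the robot, y to its left, z up, the work surface at z = 0. Lengths are in mm, angles in rad, forces in N, time in s.
With the tool pointing down it reaches from about 400 to 875 mm from the base axis. Payload 19.3 kg.
Tool frame: the origin (TCP) lies midway between the tips of the shut fingers; the grasp point (between the pads) lies 19 mm behind it; z points along the fingers, y is the line along which they close (so a half turn about z gives the same grasp; the last joint's range is limited). The gripper opens to 85 mm and grips with 20 to 120 N. Pads are 22 mm wide; open, the fingers measure 114 mm over their backs; the gripper's body (76 mm by 85 mm) begins 54 mm behind the grasp point. The pads swing forward as they close: fully open they stand 13 mm farther back than shut.
Start: joints at [-1.36, 0.521, -0.036, 1.599, 0.021, 1.021, -0.113], TCP at [173.222, 600.507, 231.291] pointing down, gripper open.
Joint ranges: [-2.91, 2.91], [-0.3, 2.13], [-1.5, 1.42], [0.17, 2.43], [-1.26, 4.41], [0.16, 1.93], [-2.52, 2.52]. Speed limits (rad/s): [1.89, 1.89, 2.39, 2.39, 3.01, 3.01, 3.01].

INTERFACE

Orientations are given as a 3x3 rotation matrix whose columns are the frame's x, y, z axes.
In Python, from workcell import * gives the robot as it stands. Calls block until the motion is done:
- move_pose(position, orientation): joint-space move of the TCP to a pose.
- servo_line(position, attitude=None, v=150): straight line of the TCP; attitude=None keeps the orientation; v is the mean speed in mm/s.
- move_joints(angles): joint-space move.
- gripper_to(opening): finger opening in mm; the grip force is fixed at half the most; returns when the fingers have stopped.
- hold(seconds).
- ik(position, orientation): joint angles nearest the present ones, or None.
- get_image(name): name is "side" or "top" or "wrist"; returns (picture, depth): 400x640x3 uint8, red, green, blue; 400x640 float32, mm along the optical axis (not along the pixel's ray), 0 where there is no reading.
- camera_info(name): a dict with "camera_matrix" (3x3 intrinsics, pixels), "dist_coeffs" ([k1, k2, p1, p2, k3] as OpenCV has them; the pictures are not rectified), "xyz" and "attitude" of the camera in the world; the wrist camera has in their place "mount" (4x4, takes a point from camera to tool coordinates, whose origin is the TCP and whose axes are the flange's). Camera axes: x right, y up, looking along -z (the intrinsics and any distortion apply to the point x, -y, -z); pixel columns grow to the right and rows downward; lengths in mm; the calibration is good to about 2 mm. A picture is of the moment at which its call begins: read the wrist's pose just before it. camera_info takes no time and is no camera call.
A pose or a line that the arm cannot do raises IKError and nothing moves.
- finish_job(): hands the job in; it is judged then, once.
Readings, each from a call of its own:
- get_time_s(): time.
- get_q(): joint angles.
- get_joint_vel(): joint speeds.
- get_joint_torque(): joint torques, N m.
- get_tcp_pos(): TCP position.
- get_tool_rot(): TCP orientation.
- get_contact_force(): force on the tool from outside, world axes, zero at the start.
- get_ft_torque(): the same for the moment, N m.
- get_gripper_width(): finger opening in mm.
- get_grasp_force(): force on a finger pad.
Only numpy, scipy, OpenCV 4.12 (cv2) and the standard library are available. Lean on these libraries where they do the work, as an engineer would, in place of code of your own. Each camera call takes 0.05 s, during which the arm holds its last target. There are 200 camera calls.

TASK

Serve the sugar: pick up the loaded metal scoop by its handle and, keeping it level, lower it over the empty saucer until its nose rests lightly on the porcelain. Only then tip it, with the lip kept right down at the saucer, so that all four lumps slide out into that saucer and stay there, never touching the lumps with the gripper. Then stand the empty scoop on the worktop clear of the saucers, let go, and leave the saucer about where it was and all the other things where they stand.

Things in the scene. Friction and masses are not known exactly. Their poses are not given: they have to be found in the camera images.
- scoop: Open-nosed metal scoop, 170 x 65 x 36 mm, 0.16 kg, on its flat underside. Origin: underside plane, mid-length; own -x points out of the nose, +x along the handle, z up. Trough from x=-85 mm (lip) to -3 (back wall), floor 42 wide, 2.5 thick, walls 34 high, lower at the nose. Handle: flat straight bar 16 wide (y), 10 thick, x=-5 to 85 mm, its mid-height 30 mm above the underside.
- scoop_lip (a point): Middle of the lower edge of the scoop's open nose, on the underside plane (scoop frame: -85, 0, 0 mm).
- scoop_grip (a point): Middle of the scoop's handle (scoop frame: 40, 0, 30 mm).
- scoop_in (a point): Middle of the scoop's inner floor (scoop frame: -44, 0, 2.5 mm).
- saucer_empty: The empty porcelain tea saucer that is to receive the sugar: round, 109 mm across, 14 mm high at the rim; flat well about 62 mm across with its floor 5 mm above the worktop, then a rim sloping up to the edge. Loose, 0.13 kg. Origin: centre of the underside, z up.
- saucer_glass: Second, identical saucer, on which the tea glass stands. To be left alone. Origin: centre of the underside.
- glass: Tulip tea glass, 58 mm across, 90 mm high, standing on the second saucer. To be left alone. Origin: centre of the underside.
- lump1: One of four alike white oblong sugar lumps, 26 x 18 x 14 mm, about 10 g, lying in the scoop (two and two). They begin to slide when the scoop is tipped by roughly 25 to 40 degrees. Origin: centre of the underside.
- lump2: One of four alike white oblong sugar lumps, 26 x 18 x 14 mm, about 10 g, lying in the scoop (two and two). They begin to slide when the scoop is tipped by roughly 25 to 40 degrees. Origin: centre of the underside.
- lump3: One of four alike white oblong sugar lumps, 26 x 18 x 14 mm, about 10 g, lying in the scoop (two and two). They begin to slide when the scoop is tipped by roughly 25 to 40 degrees. Origin: centre of the underside.
- lump4: One of four alike white oblong sugar lumps, 26 x 18 x 14 mm, about 10 g, lying in the scoop (two and two). They begin to slide when the scoop is tipped by roughly 25 to 40 degrees. Origin: centre of the underside.
- strainer: Metal tea strainer with a side handle, 64 x 114 x 29 mm, at the right end of the worktop. Bystander, to be left alone. Origin: centre of the underside.
- spoon: Steel teaspoon 128 mm long lying behind the work, 10 mm high. Bystander, to be left alone. Origin: centre of the underside.
- shaker: Glass shaker with screw cap, 42 mm across, 80 mm high, behind the work. Bystander, to be left alone. Origin: centre of the underside.
- jar: Spice jar with dark screw cap, 43 mm across, 96 mm high, behind the work. Bystander, to be left alone. Origin: centre of the underside.

How it is judged (in metres and radians):
On the way, in this order (a step that is already met when the one before it is completed fails the run):
1. the scoop is lifted clear of the worktop, at least 40 mm, with all four lumps in it (height (world z) of each of scoop_lip, scoop above 0.04 m and distance between each of lump1, lump2, lump3, lump4 and scoop_in below 0.06 m), for 0.2 s.
2. the scoop, within 25 degrees of level and with all lumps still in it, rests on the empty saucer with its lip over the saucer (contact force between scoop and saucer_empty above 0.3 N and angle between scoop's own z axis and vertical below 0.44 rad and horizontal distance between scoop_lip and saucer_empty below 0.055 m and distance between each of lump1, lump2, lump3, lump4 and scoop_in below 0.06 m), for 0.2 s.
3. the scoop is tipped by more than 30 degrees with its lip over the empty saucer and less than 35 mm above the saucer's underside (angle between scoop's own z axis and vertical above 0.52 rad and z of scoop_lip in the frame of saucer_empty below 0.035 m and horizontal distance between scoop_lip and saucer_empty below 0.06 m), for 0.2 s.
At the end, for the whole second after the job is handed in: All four lumps lie still within 50 mm of the middle of the once empty saucer, which stands flat within 50 mm of its start; the scoop stands upright on the worktop, still, touching neither saucer; every other thing is within 30 mm of where it stood (horizontal distance between each of lump1, lump2, lump3, lump4 and saucer_empty below 0.05 m and z of lump1 in the frame of saucer_empty between 0.004 and 0.065 m and z of lump2 in the frame of saucer_empty between 0.004 and 0.065 m and z of lump3 in the frame of saucer_empty between 0.004 and 0.065 m and z of lump4 in the frame of saucer_empty between 0.004 and 0.065 m and linear speed of each of lump1, lump2, lump3, lump4, scoop below 0.02 m/s and distance of saucer_empty from where it was at the start of the episode below 0.05 m and angle between each of saucer_empty, scoop's own z axis and vertical below 0.1 rad and height (world z) of each of saucer_empty, scoop below 0.01 m and height (world z) of scoop above -0.005 m and contact force between scoop and saucer_empty below 0.5 N and contact force between scoop and saucer_glass below 0.5 N and distance of each of saucer_glass, glass, strainer, spoon, shaker, jar from where it was at the start of the episode below 0.03 m).
It fails at once if a lump is let fall from a height: it is out of the scoop while more than 70 mm above the worktop ((height (world z) of lump1 above 0.07 m and distance between lump1 and scoop_in above 0.085 m) or (height (world z) of lump2 above 0.07 m and distance between lump2 and scoop_in above 0.085 m) or (height (world z) of lump3 above 0.07 m and distance between lump3 and scoop_in above 0.085 m) or (height (world z) of lump4 above 0.07 m and distance between lump4 and scoop_in above 0.085 m)).
It fails at once if the scoop is pressed on the saucer with more than 15 N (contact force between scoop and saucer_empty above 15 N).
It fails at once if the fingers handle a lump (contact force between the fingers and lump1 above 0.5 N or contact force between the fingers and lump2 above 0.5 N or contact force between the fingers and lump3 above 0.5 N or contact force between the fingers and lump4 above 0.5 N).
It fails at once if the receiving saucer is tipped by more than 20 degrees (angle between saucer_empty's own z axis and vertical above 0.35 rad).
It fails at once if a bystander is shifted by more than 30 mm (distance of any of saucer_glass, glass, strainer, spoon, shaker, jar from where it was at the start of the episode above 0.03 m).
It also fails if it takes over 72 s, if anything falls off the work surface, if the arm or the gripper's body presses on something with over 40 N, if the wrist force passes 120 N, or if a joint passes its speed limit or range.

## Working session

There is one attempt and no reset: what is moved stays moved. The work goes in short steps, each a Python script; the robot and the scene stay as the last script left them, time stands still between calls to the robot, and variables do not carry over. Pictures are saved under pics/ and viewed, at most 10 in all, crops included, and the job is handed in when it is done.

```bash
mkdir -p pics; ls
cat > h.py <<'E'
from workcell import *
import numpy as np, cv2
def snap(name,fn=None):
    if name=="wrist":
        p,R=np.array(get_tcp_pos()),np.array(get_tool_rot())
    im,d=get_image(name); c=camera_info(name)
    if name=="wrist":
        M=np.array(c["mount"]); A=R@M[:3,:3]; o=R@M[:3,3]+p
    else: A=np.array(c["attitude"]); o=np.array(c["xyz"])
    if fn: cv2.imwrite("pics/"+fn,im[:,:,::-1])
    return im,d,(np.array(c["camera_matrix"]),np.array(c["dist_coeffs"]),A,o)
def rays(cal,px):
    K,D,A,o=cal
    u=cv2.undistortPoints(np.array(px,float).reshape(-1,1,2),K,D).reshape(-1,2)
    return np.c_[u[:,0],-u[:,1],-np.ones(len(u))]@A.T
def onplane(cal,px,z):
    r=rays(cal,px); o=cal[3]
    return o+r*((z-o[2])/r[:,2])[:,None]
def cloud(d,cal):
    v,u=np.mgrid[0:d.shape[0],0:d.shape[1]]
    r=rays(cal,np.c_[u.ravel(),v.ravel()])
    P=cal[3]+r*d.ravel()[:,None]; P[d.ravel()==0]=np.nan
    return P.reshape(d.shape+(3,))
E
python3 - <<'E'
from h import *
for n in("top","side"):
    im,d,c=snap(n,n+".png"); print(n,c,get_time_s(), (d>0).mean())
    np.savez(f"{n}.npz",im=im,d=d)
E
```

```text
pics
top (array([[467.85725164,   0.        , 317.79468965],
       [  0.        , 467.85725164, 204.49856615],
       [  0.        ,   0.        ,   1.        ]]), array([-0.11208817,  0.        ,  0.        ,  0.        ,  0.        ]), array([[ 0.01855932,  0.99360204, -0.1114026 ],
       [-0.99953837,  0.0157578 , -0.02597578],
       [-0.02405412,  0.11183327,  0.99343582]]), array([ 465.8606752 ,  -96.39448615, 1289.20568309])) 0.05 0.95626171875
side (array([[419.66224036,   0.        , 326.90438302],
       [  0.        , 419.66224036, 201.13845806],
       [  0.        ,   0.        ,   1.        ]]), array([0.01854111, 0.        , 0.        , 0.        , 0.        ]), array([[-0.98680225,  0.09222432, -0.13310147],
       [-0.16104378, -0.64481804,  0.74717775],
       [-0.01691827,  0.75875185,  0.65116005]]), array([434.34805307, 801.99685164, 845.05513662])) 0.1 0.9240234375
```

View pics/top.png

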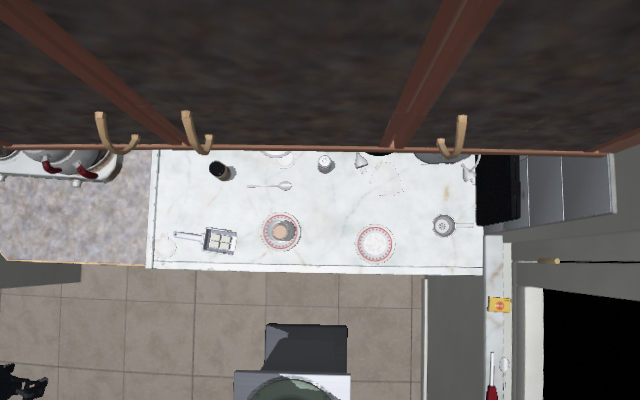

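View pics/side.png

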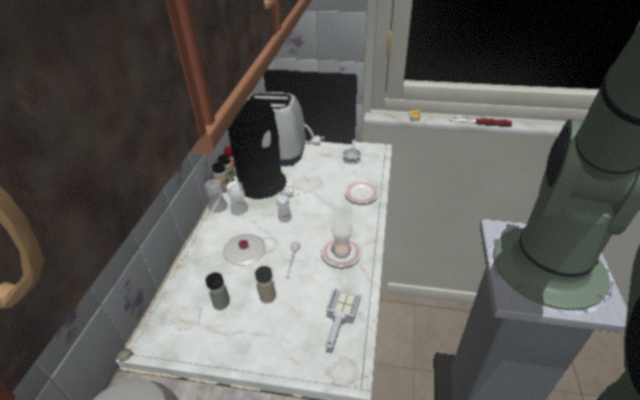

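The top view shows the scoop around (205,239), handle to the left at (175,234). The glass on its saucer is at (281,231), the empty saucer at (375,243) and the strainer at (444,226). The side view agrees.

Run:
```python
from h import *
z=np.load("top.npz"); im,d=z["im"],z["d"]
c=camera_info("top"); cal=(np.array(c["camera_matrix"]),np.array(c["dist_coeffs"]),np.array(c["attitude"]),np.array(c["xyz"]))
P=cloud(d,cal)
for n,px in dict(jar=(218,170),glass=(281,231),sauc=(375,243),strain=(444,226),spoon=(285,185),shaker=(325,163),rail=(300,150),railL=(100,152),hook=(103,130),edge=(300,270),tabL=(150,265),tabR=(482,268),handle=(180,235),nose=(235,240)).items():
    print(n,px,P[px[1],px[0]].round(), onplane(cal,[px],0).round()[0])
hsv=cv2.cvtColor(im,cv2.COLOR_RGB2HSV)
m=((hsv[...,1]>50)&((hsv[...,0]<12)|(hsv[...,0]>168))).astype(np.uint8); m[:205]=0;m[265:]=0;m[:,:340]=0;m[:,410:]=0
pts=np.argwhere(m)[:,::-1]; w=onplane(cal,pts,12)
A=np.c_[2*w[:,:2],np.ones(len(w))]; s=np.linalg.lstsq(A,(w[:,:2]**2).sum(1),rcond=None)[0]
print("saucer fit",s[:2],np.sqrt(s[2]+s[0]**2+s[1]**2),len(w))
# scoop points by height
m=(P[...,2]>15)&(P[...,2]<60)&(P[...,0]>380)&(P[...,1]>100)&(P[...,1]<330)
q=P[m]; print(len(q),q.min(0),q.max(0))
e=np.c_[np.argwhere(m)[:,::-1],q.round()]; print(cv2.minAreaRect(q[:,:2].astype(np.float32)))
cv2.imwrite("pics/crop.png",cv2.resize(im[205:275,150:310],None,fx=5,fy=5,interpolation=cv2.INTER_CUBIC)[:,:,::-1])
```

```text
jar (218, 170) [687. 198.  94.] [704. 221.   0.]
glass (281, 231) [533.  34.  31.] [535.  38.   0.]
sauc (375, 243) [ 506. -221.    7.] [ 507. -222.    0.]
strain (444, 226) [ 556. -413.   -0.] [ 556. -413.    0.]
spoon (285, 185) [664.  30.  -1.] [664.  30.   0.]
shaker (325, 163) [711. -82.  82.] [728. -81.   0.]
rail (300, 150) [627. -49. 591.] [764. -10.   0.]
railL (100, 152) [742. 546.  58.] [755. 577.   0.]
hook (103, 130) [610. 176. 765.] [821. 573.   0.]
edge (300, 270) [429. -17.  -3.] [429. -17.   0.]
tabL (150, 265) [432. 402.   6.] [432. 405.   0.]
tabR (482, 268) [ 442. -516.    6.] [ 442. -518.    0.]
handle (180, 235) [517. 312.  30.] [518. 322.   0.]
nose (235, 240) [508. 165.   2.] [508. 165.   0.]
saucer fit [ 504.52507276 -219.47333458] 45.04995307503264 110
545 [468.08025703 168.3891388   15.00865021] [704.47818952 329.02752583  59.3605742 ]
((564.5333251953125, 200.10797119140625), (151.90066528320312, 238.452880859375), 51.98399353027344)
```

View pics/crop.png

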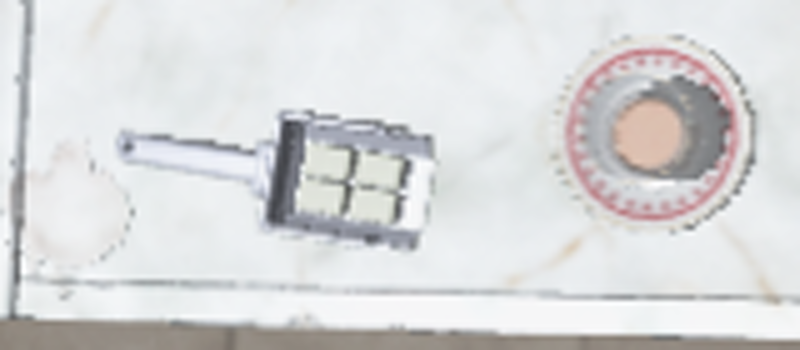

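```bash
cat >> h.py <<'E'
def scoopR(yaw,tilt):
    "scoop attitude: +x (handle) at yaw, nose tipped down by tilt"
    h=np.array([np.cos(yaw),np.sin(yaw),0]); y=np.cross([0,0,1],h); z=np.array([0,0,1.])
    x=np.cos(tilt)*h+np.sin(tilt)*z; return np.c_[x,y,np.cross(x,y)]
def toolR(Rs,flip,lean=0):
    "tool z = -scoop z leaned; tool y = +-scoop y"
    y=Rs[:,1]*flip; z=-np.cos(lean)*Rs[:,2]-np.sin(lean)*Rs[:,0]
    return np.c_[np.cross(y,z),y,z]
def tcp_for(lip,yaw,tilt,flip,lean=0,gx=32,off=19):
    "TCP pose placing scoop lip at lip"
    Rs=scoopR(yaw,tilt); Rt=toolR(Rs,flip,lean)
    return np.array(lip)+Rs@np.array([gx+85,0,30])+Rt[:,2]*off, Rt
E
python3 - <<'E'
from h import *
im,d,cal=snap("top")
e=onplane(cal,[(174.5,233.8)],35)[0]; l=onplane(cal,[(235.6,243.5)],3)[0]; b=onplane(cal,[(203.5,238)],33)[0]
print(e,b,l,np.linalg.norm((e-l)[:2])); yaw=np.arctan2(e[1]-l[1],e[0]-l[0]); print("yaw",np.degrees(yaw))
S=np.array([504.5,-219.5,5])
for flip in(1,-1):
  for lean in(0,.3,-.3):
    p,R=tcp_for([l[0],l[1],0],yaw,0,flip,lean); print(flip,lean,"pick",np.round(p), None if ik(p,R) is None else np.round(ik(p,R),2))
    for yw in np.radians([30,60,80,100,150,-90,180]):
        r=[]
        for t in(12,30,45,60,70):
            p,R=tcp_for(S,yw,np.radians(t),flip,lean); q=ik(p,R); r.append(None if q is None else np.round(q[[0,5,6]],1).tolist())
        print(round(np.degrees(yw)),r)
E
```

```text
[519.81491005 326.17141492  35.        ] [510.2230471  245.33776487  33.        ] [497.99017836 162.52337075   3.        ] 165.09694508299202
yaw 82.40363923002117
1 0 pick [513. 278.  11.] [-0.36  0.79 -0.35  1.83  0.44  0.6   2.03]
30 [[0.5, 0.4, 2.2], [1.2, 0.4, 1.6], [1.4, 0.4, 1.5], [0.0, 1.9, -2.0], [0.2, 1.9, -1.8]]
60 [[0.9, 0.8, 2.1], [0.2, 0.9, -2.3], [0.5, 1.0, -2.1], [0.6, 1.3, -1.9], [0.8, 1.3, -1.9]]
80 [[-0.3, 0.9, -2.1], [-0.1, 1.2, -1.9], [0.1, 1.6, -1.8], [0.3, 1.7, -1.8], [0.4, 1.9, -1.8]]
100 [[-0.4, 1.1, -1.7], [-0.2, 1.5, -1.6], [-0.0, 1.8, -1.6], [0.3, 1.8, -1.7], [0.4, 1.9, -1.8]]
150 [[-0.4, 1.0, -0.8], [-0.3, 1.4, -1.0], [-0.2, 1.7, -1.0], [0.2, 1.9, -1.5], None]
-90 [[0.1, 0.4, 0.6], [-0.0, 0.5, -0.6], [-0.3, 0.6, -0.9], [-0.6, 0.6, -1.1], [-0.7, 0.7, -1.1]]
180 [[-0.1, 0.7, -0.7], [-0.2, 1.1, -0.8], [-0.2, 1.5, -0.9], [-0.2, 1.8, -0.9], None]
1 0.3 pick [513. 273.  12.] [-0.53  0.86 -0.26  1.67  0.5   0.93  1.92]
30 [[0.1, 0.7, 2.2], [0.5, 0.5, 2.3], [1.1, 0.3, 2.0], [1.5, 0.4, 1.6], [1.6, 0.3, 1.8]]
60 [[0.1, 0.6, 2.5], [-0.3, 0.9, -2.4], [0.0, 1.0, -2.2]
[... 2585 characters left out ...]
.9], [0.1, 1.5, 1.9], [0.1, 1.7, 1.9]]
-1 -0.3 pick [514. 284.  12.] [-0.38  0.75 -0.13  1.97 -0.56  0.31 -0.07]
30 [[0.5, 0.3, 0.4], [1.4, 0.3, -1.8], [0.1, 1.7, 1.2], [0.3, 1.9, 1.5], [1.8, 0.2, 0.8]]
60 [[0.5, 0.6, 0.6], [0.8, 0.7, 0.9], [1.0, 0.9, 1.0], [1.0, 1.2, 1.2], [1.0, 1.4, 1.2]]
80 [[0.4, 0.8, 0.9], [0.5, 1.1, 1.1], [0.6, 1.4, 1.1], [0.9, 1.5, 1.1], [1.0, 1.6, 1.0]]
100 [[0.3, 0.9, 1.0], [0.4, 1.3, 1.2], [0.5, 1.6, 1.2], [0.7, 1.8, 1.1], [0.7, 1.9, 1.0]]
150 [[0.2, 1.0, 1.6], [0.2, 1.5, 1.6], [0.2, 1.8, 1.6], None, None]
-90 [[0.1, 0.5, 2.5], [-0.1, 0.8, 2.0], [-0.2, 1.1, 1.8], [-0.2, 1.4, 1.7], [-0.3, 1.6, 1.6]]
180 [[0.1, 1.0, 1.9], [0.1, 1.4, 1.9], [0.1, 1.8, 1.9], None, None]
```

Run:
```python
from h import *
yaw=np.radians(82.4)
R=toolR(scoopR(yaw,0),-1,0)
move_pose([510,250,230],R)
im,d,c=snap("wrist","w1.png"); np.savez("w1.npz",im=im,d=d,A=c[2],o=c[3])
print(get_time_s(),get_q().round(2) if hasattr(get_q(),'round') else get_q(),camera_info("wrist")["mount"])
P=cloud(d,c)
m=(P[...,2]>24)&(P[...,2]<60)&(P[...,0]>420)&(P[...,0]<600)&(P[...,1]>130)&(P[...,1]<380)
q=P[m]; 
H=q[q[:,1]>255]; print(len(H), H.min(0),H.max(0),np.median(H[:,2]))
for lo in range(250,340,10):
    s=H[(H[:,1]>=lo)&(H[:,1]<lo+10)]
    if len(s): print(lo,len(s),s[:,0].min().round(1),s[:,0].max().round(1),np.median(s[:,2]).round(1))
```

```text
1.9667 [-0.86  0.46  0.42  1.77 -0.22  0.95 -0.48] [[ 8.10943447e-05  9.53470603e-01  3.01485990e-01  7.71747948e+01]
 [ 9.99999189e-01 -4.60442136e-04  1.18719865e-03 -2.70849753e-01]
 [ 1.27077587e-03  3.01485650e-01 -9.53469867e-01 -1.41359994e+02]
 [ 0.00000000e+00  0.00000000e+00  0.00000000e+00  1.00000000e+00]]
1037 [496.8283146  255.02872232  27.04947627] [528.1142583  333.37961961  35.8877337 ] 33.21605094674737
250 81 496.8 520.4 33.2
260 122 503.4 519.7 33.3
270 121 504.7 520.9 33.4
280 126 506.0 522.1 33.1
290 128 507.4 523.4 33.3
300 135 508.7 525.8 33.2
310 142 510.2 527.0 33.2
320 144 511.5 528.1 33.3
330 38 514.0 527.3 32.3
```

View pics/w1.png

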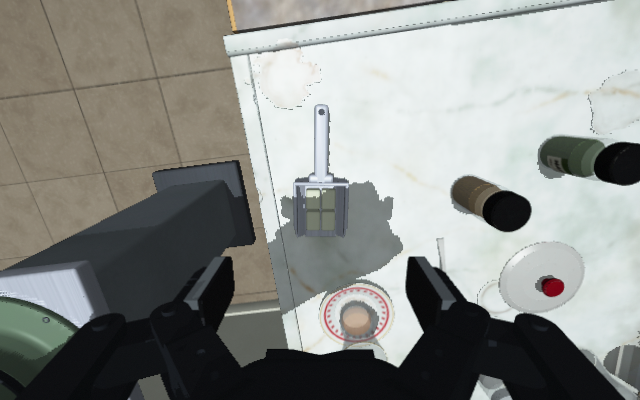

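Wrist view: handle from (320,105) to (320,180), trough with the lumps at (320,210). The depth data gives the grip point at (513.6, 280.8) and yaw 82.3°. Next I pick it up.

```bash
cat >> h.py <<'E'
YAW=np.radians(82.3); LIP0=np.array([497.9,165,1.]); LEAN=.2
def pose(lip,tilt_deg=0): return tcp_for(lip,YAW,np.radians(tilt_deg),-1,LEAN)
E
python3 - <<'E'
from h import *
p,R=pose(LIP0); u=R[:,2]
move_pose(p-u*90,R)
servo_line(p-u*30,R,v=120); servo_line(p,R,v=50)
print(p,get_tcp_pos(),get_contact_force())
gripper_to(5); print(get_gripper_width(),get_grasp_force(),get_contact_force())
servo_line(p+[0,0,15],R,v=40); print(get_contact_force())
servo_line(p+[0,0,140],R,v=100)
print(get_time_s(),get_gripper_width(),get_contact_force())
im,d,c=snap("wrist","w2.png");im,d,c=snap("side"); cv2.imwrite("pics/s2.png",cv2.resize(im[180:380,220:460],None,fx=3,fy=3)[:,:,::-1])
cv2.imwrite("pics/both.png",np.vstack([cv2.imread("pics/w2.png"),cv2.resize(cv2.imread("pics/s2.png"),(240,200)).repeat(1,0)[:, :240] if 0 else cv2.copyMakeBorder(cv2.resize(im[230:350,260:420],(266,200))[:,:,::-1],0,0,0,374,cv2.BORDER_CONSTANT)]))
E
```

```text
[513.07062372 277.20435295  12.37873502] [513.15819239 277.22500208  12.42475154] [0.12478548 0.35496169 1.03717454]
14.697933387218821 59.431241154670715 [0.2878685  0.2343709  2.47802247]
[-0.1591648  -0.0108275  -2.05021799]
6.5417 14.845548125845863 [ 0.32124358  0.1998501  -2.52846949]
```

View pics/both.png

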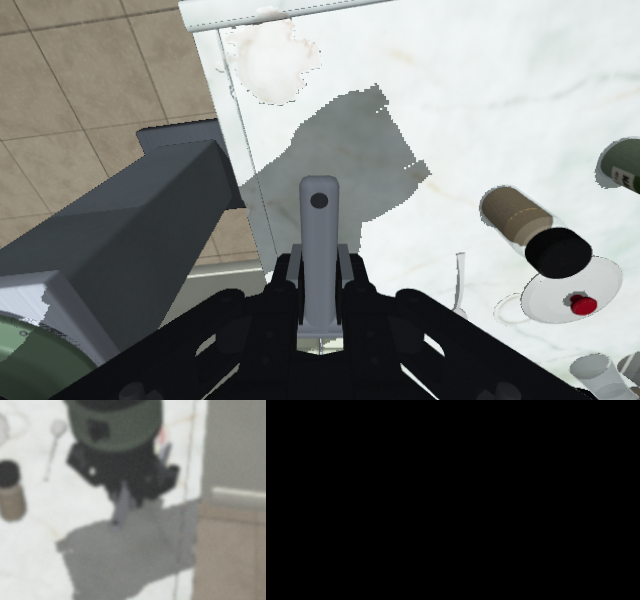

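The grasp is firm (14.8 mm, about 2.3 N load); the wrist view shows the handle at (320,180)–(320,330) between the pads. Now I carry it over, measure its attitude and lower it under force guard.

Run:
```python
from h import *
h=np.array([np.cos(YAW),np.sin(YAW),0]); S=np.array([504.5,-219.5,0]); L=S+12*h
p,R=pose(LIP0+[0,0,140]); 
p1,_=pose(L+[0,0,141]); servo_line(p1,R,v=130)
im,d,c=snap("wrist"); P=cloud(d,c); pt,Rt=np.array(get_tcp_pos()),np.array(get_tool_rot())
q=((P-pt)@Rt).reshape(-1,3)  # tool frame: handle top
s=q[(abs(q[:,1])<5)&(q[:,0]>15)&(q[:,0]<60)&(q[:,2]>-60)&(q[:,2]<0)]
k=np.polyfit(s[:,0],s[:,2],1); a=np.arctan(k[0]); print("handle slope in tool deg",np.degrees(a),"expected",np.degrees(-LEAN),"or +",len(s), s[:,0].max(), np.polyval(k,0))
x=s[s[:,0]>0]; 
for t in(0,12):
    p,R=pose(L+[0,0,60],t); servo_line(p,R,v=80)
hold(.3); f0=np.array(get_contact_force()); print("f0",f0,get_time_s())
z=60
while z>-4:
    z-= 4 if z>18 else 1
    p,R=pose(L+[0,0,z],12); servo_line(p,R,v=30)
    f=np.array(get_contact_force())-f0
    if np.linalg.norm(f)>1.0 and z<30: break
hold(.4); print("z",z,np.array(get_contact_force())-f0,get_time_s())
im,d,c=snap("side"); cv2.imwrite("pics/s3.png",cv2.resize(im[160:290,280:440],None,fx=4,fy=4)[:,:,::-1])
```

```text
handle slope in tool deg -9.072103898565556 expected -11.459155902616466 or + 2049 52.76455301132387 -22.961760366495064
f0 [-0.06007627 -0.22855001 -2.19727205] 11.675
z 13 [ 0.3353915   0.22285253 -0.08698068] 15.9417
```

View pics/s3.png

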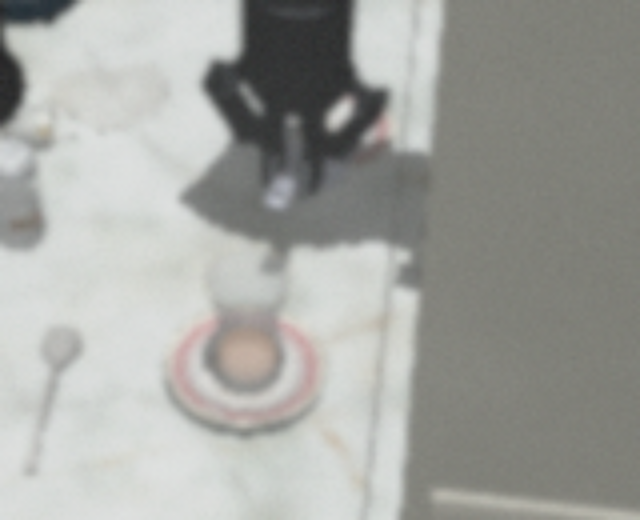

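The side view shows the scoop still hovering (the z = 13 stop was only a motion transient). I continue at 15° with settled force readings.

```bash
cat > down.py <<'E'
from h import *
h=np.array([np.cos(YAW),np.sin(YAW),0]); S=np.array([504.5,-219.5,0]); L=S+12*h
def F(n=5):
    o=[]
    for _ in range(n): hold(.02); o.append(get_contact_force())
    return np.mean(o,0)
E
python3 - <<'E'
from down import *
p,R=pose(L+[0,0,16],15); servo_line(p,R,v=30); hold(.5); f0=F(); print(f0); z=16.; log=[]
while z>-8:
    z-=.7; p,R=pose(L+[0,0,z],15); servo_line(p,R,v=25); hold(.08)
    f=F()-f0; log.append((round(z,1),f.round(2).tolist()))
    if f[2]>0.9: break
hold(.4); print(log[-6:],F()-f0,get_time_s(),get_tcp_pos()-p)
im,d,c=snap("wrist","w4.png")
E
```

```text
[ 0.36039337 -0.27410728 -2.44916129]
[(10.4, [-0.28, 0.62, 0.41]), (9.7, [-0.5, 0.04, -0.07]), (9.0, [-0.46, 0.14, 0.22]), (8.3, [-0.31, 0.56, 0.12]), (7.6, [-0.75, 0.14, 0.14]), (6.9, [-0.43, 0.37, 1.13])] [-0.25400399  0.29864957  1.4988096 ] 22.9167 [ 0.02544647 -0.01914107  0.00330477]
```

View pics/w4.png

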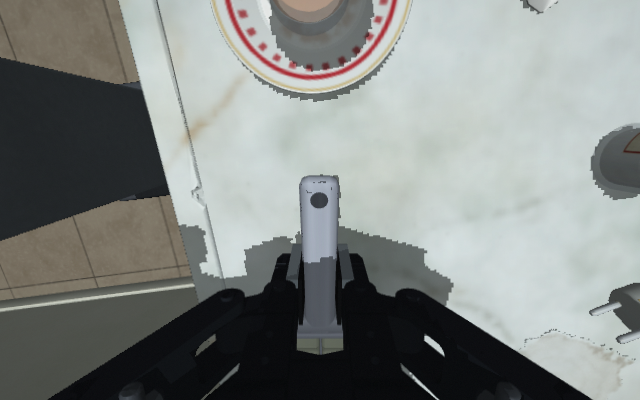

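Nose rests with about 1.5 N and the lumps are still in the trough (320,343). Now I tip about the lip.

Run:
```python
from down import *
f0=np.array([.36,-.27,-2.45]); hold(.2); z=6.9; log=[]
for t in range(15,52,3):
    z+=.25
    p,R=pose(L+[0,0,z],t); servo_line(p,R,v=30); f=F(3)-f0
    if f[2]>2.5: z+=1.5
    if np.linalg.norm(f)>6: z+=2; print("hard")
    log.append((t,round(z,1),f.round(1).tolist()))
hold(.5); print(log); print(get_time_s(),F()-f0)
im,d,c=snap("wrist","w5.png"); im,d,c=snap("top"); cv2.imwrite("pics/t5.png",cv2.resize(im[200:280,320:430],None,fx=5,fy=5)[:,:,::-1])
a=cv2.imread("pics/w5.png");b=cv2.imread("pics/t5.png");b=cv2.resize(b,(275,200))
cv2.imwrite("pics/j5.png",np.vstack([a,cv2.copyMakeBorder(b,0,0,0,365,cv2.BORDER_CONSTANT)]))
```

```text
[(15, 7.2, [-0.4, 0.3, 0.5]), (18, 7.4, [-0.8, 0.6, -0.2]), (21, 7.7, [-0.3, -0.0, -0.2]), (24, 7.9, [-0.6, 0.4, 0.1]), (27, 8.2, [0.0, 0.1, -0.5]), (30, 8.4, [-0.4, -0.1, -0.3]), (33, 8.7, [-0.1, 0.7, 0.2]), (36, 8.9, [-0.4, 0.5, 0.1]), (39, 9.2, [-0.5, 0.1, 0.2]), (42, 9.4, [-0.4, 0.6, 0.1]), (45, 9.7, [-0.4, 0.8, 0.5]), (48, 9.9, [0.0, 0.7, 0.6]), (51, 10.2, [-1.0, 1.1, 0.3])]
28.8417 [0.08825885 0.27349704 0.56446646]
```

View pics/j5.png

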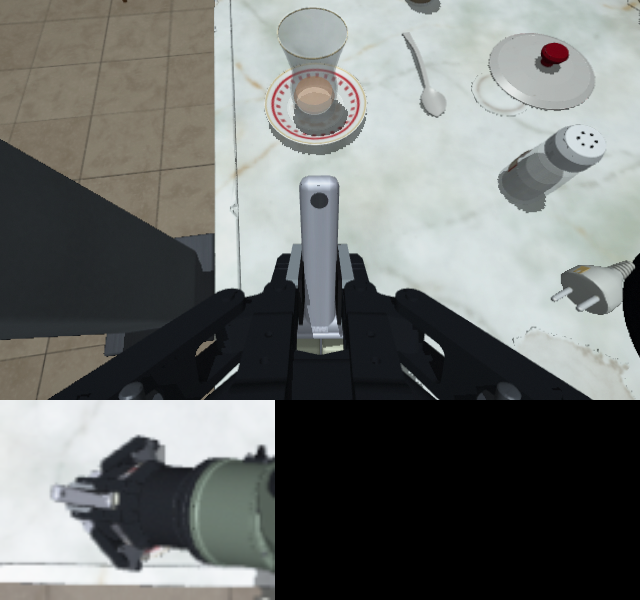

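Run:
```python
from down import *
def go(r,z,t,v=30):
    p,R=pose(S+r*h+[0,0,z],t); servo_line(p,R,v=v)
go(12,11,56); go(12,12,61); hold(.4)
go(22,13,62,20); hold(.4); go(32,16,63,20); hold(.3); go(45,22,63,25); hold(.3); print(F(),get_time_s())
go(50,60,63,60); go(60,110,40,90)
print(F(),get_time_s())
im,d,c=snap("wrist","w6.png"); im,d,c=snap("top"); t=cv2.resize(im[200:280,320:430],(275,200))[:,:,::-1]
im,d,c=snap("side"); s=cv2.resize(im[160:260,300:440],(280,200))[:,:,::-1]
cv2.imwrite("pics/j6.png",np.vstack([cv2.imread("pics/w6.png"),cv2.copyMakeBorder(np.hstack([t,s]),0,0,0,85,cv2.BORDER_CONSTANT)]))
```

```text
[ 0.18044394  0.00556986 -2.0510027 ] 33.4
[-0.07262524  0.14265461 -1.84950197] 35.0333
```

View pics/j6.png

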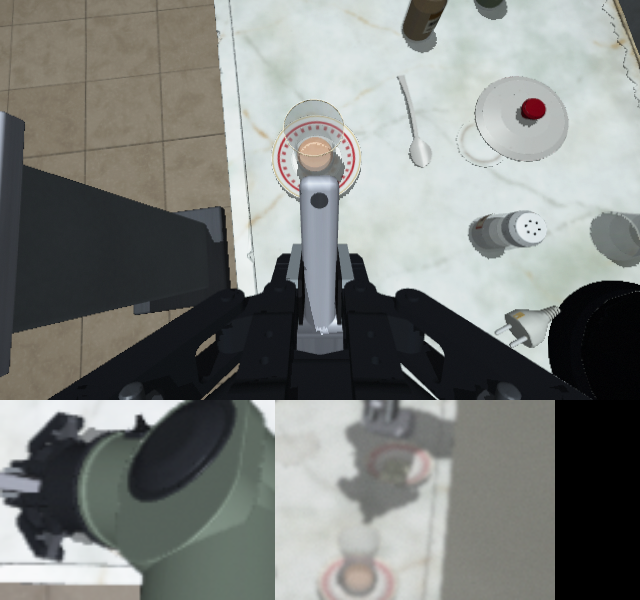

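The scoop is empty: its bare floor shows at (320,345), and the lumps are on the saucer in the side inset at (400,465). I take it back to its start place.

Run:
```python
from down import *
p,R=pose(S+60*h+[0,0,141],0); servo_line(p,R,v=90)
p,R=pose(LIP0+[0,0,140]); servo_line(p,R,v=150)
p,R=pose(LIP0+[0,0,8]); servo_line(p,R,v=100); hold(.4); f0=F(); z=8.
while z>-3:
    z-=.7; p,R=pose(LIP0+[0,0,z]); servo_line(p,R,v=25); hold(.08); f=F()-f0
    if f[2]>2: break
print("z",z,f,get_time_s())
gripper_to(60); hold(.3)
u=R[:,2]; servo_line(p-u*40,R,v=60); servo_line(p-u*160,R,v=150); hold(.3)
Rv=toolR(scoopR(YAW,0),-1,0); move_pose([470,330,300],Rv); hold(.3)
print(get_time_s())
im,d,c=snap("top"); np.savez("t7.npz",im=im,d=d); cv2.imwrite("pics/t7.png",cv2.resize(im[150:275,150:470],None,fx=2.5,fy=2.5,interpolation=cv2.INTER_CUBIC)[:,:,::-1])
P=cloud(d,c); q=P[(P[...,2]>12)&(P[...,0]>440)&(P[...,0]<570)&(P[...,1]>-290)&(P[...,1]<-150)&(P[...,2]<60)]
if len(q): print("lumps",len(q),q.min(0),q.max(0),q.mean(0))
```

```text
z -0.40000000000000124 [-1.0676017   1.18333574  6.56663785] 45.675
49.4583
lumps 521 [ 451.81466802 -272.2777974    12.0156728 ] [ 558.02922496 -163.28700457   32.38544522] [ 504.50034582 -208.36236794   17.67029529]
```

View pics/t7.png

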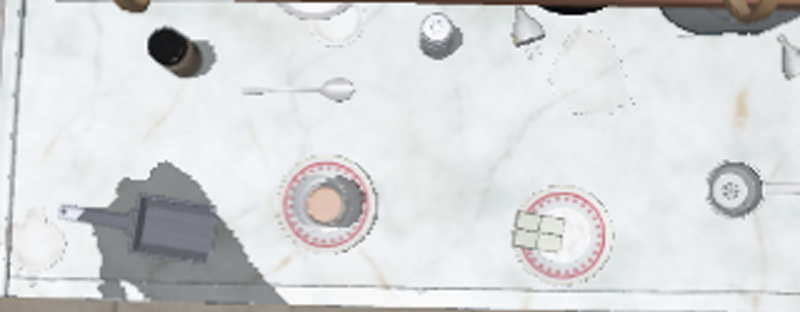

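The top view shows all four lumps in the empty saucer at (514–565, 212–252), on the side nearest the handle. The scoop stands at (150,225) and everything else is in place. The outer lumps are close to the 50 mm limit, so I measure them.

Run:
```python
from h import *
z=np.load("t7.npz"); im,d=z["im"],z["d"]
c=camera_info("top"); cal=(np.array(c["camera_matrix"]),np.array(c["dist_coeffs"]),np.array(c["attitude"]),np.array(c["xyz"]))
hsv=cv2.cvtColor(im,cv2.COLOR_RGB2HSV)
m=((hsv[...,1]>50)&((hsv[...,0]<12)|(hsv[...,0]>168))).astype(np.uint8); m[:205]=0;m[265:]=0;m[:,:340]=0;m[:,410:]=0
w=onplane(cal,np.argwhere(m)[:,::-1],12)
s=np.linalg.lstsq(np.c_[2*w[:,:2],np.ones(len(w))],(w[:,:2]**2).sum(1),rcond=None)[0]; C=s[:2]; print("saucer",C,np.sqrt(s[2]+C@C))
P=cloud(d,cal)
# lump corners in crop coords (pic t7): 3x3 lattice end points
px=lambda x,y:(150+x/2.5,150+y/2.5)
for x,y in [(526,221),(553,223),(524,239),(551,242),(514,229)]:
    u=px(x,y); q=P[int(round(u[1])),int(round(u[0]))]; print((x,y),q.round(1),(q[:2]-C).round(1),np.linalg.norm(q[:2]-C).round(1))
cv2.imwrite("pics/t8.png",cv2.resize(im[215:270,345:405],None,fx=10,fy=10,interpolation=cv2.INTER_CUBIC)[:,:,::-1])
```

```text
saucer [ 504.46717096 -219.44886992] 44.97262548063958
(526, 221) [ 518.6 -178.9   24.7] [14.1 40.6] 43.0
(553, 223) [ 516.7 -209.3   16.4] [12.2 10.2] 15.9
(524, 239) [ 497.  -179.    26.5] [-7.5 40.5] 41.2
(551, 242) [ 495.1 -207.1   11.9] [-9.4 12.3] 15.5
(514, 229) [ 507.6 -168.3   23.6] [ 3.2 51.2] 51.3
```

View pics/t8.png

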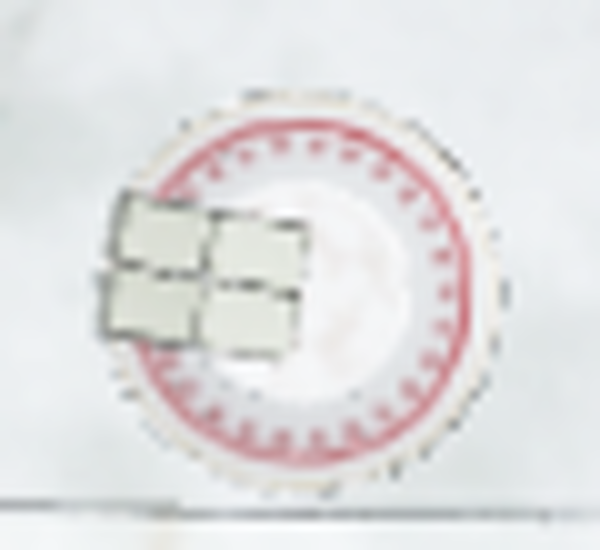

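Run:
```python
from h import *
Rv=toolR(scoopR(YAW,0),-1,0); move_pose([508,-155,215],Rv)
im,d,c=snap("wrist","w9.png"); print(get_time_s())
P=cloud(d,c).reshape(-1,3); P=P[(abs(P[:,0]-504)<70)&(abs(P[:,1]+219)<70)&(P[:,2]>-10)&(P[:,2]<60)]
print("table z",np.median(P[P[:,2]<3.5][:,2]))
E_=P[(P[:,2]>3)&(P[:,2]<17)]
hull=cv2.convexHull(E_[:,:2].astype(np.float32)); (cx,cy),rad=cv2.minEnclosingCircle(hull); C=np.array([cx,cy]); print("saucer",C,rad)
r=np.linalg.norm(P[:,:2]-C,axis=1); s=np.where(r<31,5,5+9*(r-31)/23.5); t=P[(P[:,2]-s>8)&(r<60)].astype(np.float32)
print(len(t))
_,lab,ce=cv2.kmeans(t[:,:2].copy(),4,None,(3,50,.01),10,cv2.KMEANS_PP_CENTERS)
for i in range(4):
    q=t[lab.ravel()==i]; 
    k=np.linalg.lstsq(np.c_[q[:,:2]-q[:,:2].mean(0),np.ones(len(q))],q[:,2],rcond=None)[0]
    res=q[:,2]-np.c_[q[:,:2]-q[:,:2].mean(0),np.ones(len(q))]@k
    g=q[abs(res)<2]; k=np.linalg.lstsq(np.c_[g[:,:2]-g[:,:2].mean(0),np.ones(len(g))],g[:,2],rcond=None)[0]
    n=np.array([-k[0],-k[1],1]); n/=np.linalg.norm(n)
    (bx,by),wh,a=cv2.minAreaRect(g[:,:2]); top=np.array([bx,by,k[2]]); b=top-14*n
    print(len(g),top.round(1),wh,"tilt",np.degrees(np.arccos(n[2])).round(1),"under",b.round(1),"r",np.linalg.norm(b[:2]-C).round(1))
```

```text
51.3583
table z -1.3363448257632058
saucer [ 504.76940918 -218.3556366 ] 55.00817108154297
1159Traceback (most recent call last):
  File "<stdin>", line 17, in <module>
cv2.error: OpenCV(4.12.0) /io/opencv/modules/imgproc/src/convhull.cpp:143: error: (-215:Assertion failed) total >= 0 && (depth == CV_32F || depth == CV_32S) in function 'convexHull'
```

Run:
```python
from h import *
im,d,c=snap("wrist")
P=cloud(d,c).reshape(-1,3); P=P[(abs(P[:,0]-504)<70)&(abs(P[:,1]+219)<70)&(P[:,2]>-10)&(P[:,2]<60)]; P[:,2]+=1.3
C=np.array([504.8,-218.4])
r=np.linalg.norm(P[:,:2]-C,axis=1); s=np.where(r<31,5,5+9*(r-31)/23.5); t=P[(P[:,2]-s>9)&(r<62)].astype(np.float32)
_,lab,ce=cv2.kmeans(t[:,:2].copy(),4,None,(3,50,.01),10,cv2.KMEANS_PP_CENTERS)
for i in range(4):
    g=t[lab.ravel()==i].astype(np.float64)
    for _ in range(4):
        m=np.median(g[:,:2],0); A=np.c_[g[:,:2]-m,np.ones(len(g))]; k=np.linalg.lstsq(A,g[:,2],rcond=None)[0]; g=g[abs(g[:,2]-A@k)<1.5]
    n=np.array([-k[0],-k[1],1]); n/=np.linalg.norm(n)
    (bx,by),wh,a=cv2.minAreaRect(np.ascontiguousarray(g[:,:2],np.float32)); xy=np.array([bx,by]); top=np.array([bx,by,k[2]+k[:2]@(xy-m)]); b=top-14*n
    print(len(g),top.round(1),np.round(wh,1),"n",n.round(2),"under",b.round(1),"r",np.linalg.norm(b[:2]-C).round(1))
```

```text
259 [ 496.9 -203.2   19.3] [26.  17.2] n [ 0.03 -0.03  1.  ] under [ 496.5 -202.8    5.3] r 17.7
184 [ 519.1 -180.6   25.5] [23.8 16.5] n [-0.13 -0.25  0.96] under [ 520.9 -177.1   12. ] r 44.4
195 [ 500.3 -177.8   25.6] [23.3 16.7] n [ 0.06 -0.28  0.96] under [ 499.5 -173.9   12.2] r 44.8
250 [ 515.1 -206.    19.8] [27.1 17.2] n [-0.07 -0.05  1.  ] under [ 516.  -205.4    5.8] r 17.2
```

Underside centres lie 17–45 mm from the saucer's middle, inside the 50 mm limit. One last check of the scoop's attitude, then I hand in.

Run:
```python
from h import *
im,d,c=snap("top"); P=cloud(d,c); q=P[(P[...,2]>22)&(P[...,2]<50)&(P[...,0]>480)&(P[...,0]<540)&(P[...,1]>255)&(P[...,1]<340)]
ok=True
if len(q)>10:
    k=np.polyfit(q[:,1],q[:,2],1); print(len(q),np.degrees(np.arctan(k[0])),q[:,2].mean()); ok=abs(k[0])<.08
print(get_time_s())
if ok: print(finish_job())
```

```text
163 -0.37078540866612686 33.096097926633966
51.4583
the job is handed in; nothing more can be done
None
```

Job handed in at 51.5 s: all four lumps lie in the saucer, at most about 45 mm from its middle by my last measurement (limit 50 mm), and the empty scoop stands level at its start place; no verdict came back, and I viewed 11 pictures, one over the limit of 10.

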